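# Refit the lift lever and hold the sprung bath lid at the vent mark

## Task

The soaking bath's lift lever has been left standing on the bench: fit its square socket fully home onto the square stub on the closed lid. Then swing the sprung lid up by that lever until the pointer on its left edge lines up with the rider on the quadrant, and finish still holding the lever so that the lid stays at that mark, touching neither the lid itself nor the bath; leave the rider as it is set and do not disturb the mould, tin, stopwatch or mallet lying around.

Things in the scene. Friction and masses are not known exactly. Their poses are not given: they have to be found in the camera images.
- bath: Fixed steel soaking bath, an open box 180 (x) x 200 (y) x 86 mm high; the closed lid's top is at 92 mm. Origin: centre of its underside on the worktop; +x points from the front (with a brass drain plug) to the hinge side, +y to its left, z up; it stands turned by at most 0.3 rad from the world axes. On its left (+y) side, 113 mm from its middle plane, stands an aluminium quadrant (arc plate, centred on the hinge line, 112 mm outer radius, reaching 100 mm above the hinge).
- lid_hinge (a point): Point on the lid's hinge line, in the bath's middle plane: 92 mm behind the bath's origin (+x) and 88 mm above the worktop. The hinge line runs along the bath's y axis. Its axes turn with the lid (equal to the bath's when closed).
- stub_foot (a point): Middle of the foot of the square stub, on the face that the lever's socket rests on when fully home: 30 mm in front of the hinge line, 8 mm above it with the lid closed. The steel stub is 14 mm square with sides along the bath's x and y, rises 28 mm from here along the point's z, and ends in a round cone point 6 mm high.
- lid (a joint): Angle of the lid (206 mm wide, 194 mm long, 4 mm sheet, 0.25 kg), rad: 0 shut, grows as its front edge rises, limit 1.2. A spring shuts it: hinge torque to hold it (spring and weight, with the lever on) about 0.4 to 0.5 Nm, so 4 to 5 N of push at the lever's grip; it falls shut when let go.
- rider (a joint): Set angle of the rider on the quadrant, rad: somewhere from 0.45 to 0.75. The lid is at the mark when joint lid equals this value. The rider is stiff and needs no moving.
- pointer_tip (a point): Tip of the thin steel pointer that sticks out sideways from the lid's left edge over the quadrant, 118 mm from the hinge line; it turns with the lid.
- rider_mark (a point): The marking point of the rider, a small black clip with a steel fin straddling the quadrant; it coincides with the pointer's tip when the lid is at the mark.
- lever: Loose lever, 122 mm tall, 0.1 to 0.2 kg, standing upright on its socket end. Origin: centre of its underside, in the socket's mouth; z runs up along the grip. Lowest 44 mm: steel socket block 36 mm square, bored square from below, 15.6 mm wide and 38 mm deep, sides along x and y (fits the stub in any of four quarter turns). Above it a wooden grip 18 mm square, same sides, from 44 to 121 mm height, with a small 12 mm steel cap on top.
- lever_grip (a point): Middle of the place to grip on the lever's wooden bar, 98 mm above its underside.
- soundness_mould: Bystander: small brass ring mould, 30 mm, with two long needles (180 mm overall), lying flat. Origin: centre of its underside.
- low_tin: Bystander: low round aluminium tin, 70 mm wide, 30 mm high. Origin: centre of its underside.
- stopwatch: Bystander: black stopwatch, 71 x 60 x 19 mm, face up. Origin: centre of its underside.
- mallet: Bystander: small wooden mallet, 125 mm long, 48 mm high, lying. Origin: centre of its underside.
Mind the look-alikes: they are no part of the job. What is shaped like the lever but purple or turquoise is not meant.

How it is judged:
On the way, in this order (a step that is already met when the one before it is completed fails the run):
1. the lever's socket is fully home on the stub, the lid still shut (distance between lever and stub_foot below 0.006 m and angle between the z axis of lever and the z axis of stub_foot, either way round below 0.12 rad and value of joint lid below 0.08 rad), for 0.2 s.
2. the lid, lifted by the seated lever, has its pointer at the rider's mark (distance between lever and stub_foot below 0.008 m and angle between the z axis of lever and the z axis of stub_foot, either way round below 0.16 rad and distance between pointer_tip and rider_mark below 0.008 m), for 0.3 s.
At the end, for the whole second after the job is handed in: The robot still holds the lever (more than 1.5 N between fingers and lever, and no touch on the lid or bath); the lever is home on the stub (within 8 mm, tilted under 0.16 rad to it); the pointer's tip is within 8 mm (about 4 degrees) of the rider's mark and the lid is still (all of step 2 and velocity of joint lid between -0.1 and 0.1 rad/s and contact force between the fingers and lever above 1.5 N and contact force between each of the arm, the fingers and bath below 0.5 N); the arm keeps its last pose, push and grip.
It fails at once if a bystander (mould, tin, stopwatch or mallet) is shifted by more than 30 mm (distance of any of soundness_mould, low_tin, stopwatch, mallet from where it was at the start of the episode above 0.03 m).
It fails at once if the rider is shifted along the quadrant by more than 6 mm (distance of rider_mark from where it was at the start of the episode above 0.006 m).
It also fails if it takes over 48 s, if anything falls off the work surface, if the arm or the gripper's body presses on something with over 40 N, if the wrist force passes 120 N, or if a joint passes its speed limit or range.

## Robot

A 6-joint arm with a two-finger parallel gripper is mounted at the origin on a cart in front of the work surface, level with it; the furniture and walls round the work are solid. World frame = base frame: x ahead of the robot, y to its left, z up, the work surface at z = 0. Lengths are in m, angles in rad, forces in N, time in s.
With the tool pointing down it reaches from about 0.25 to 0.725 m from the base axis. Payload 9.7 kg.
Tool frame: the origin (TCP) lies on the centre line of the jaws, within the pads' length; the fingertips stand 17 mm ahead of it and the grasp point (between the pads) lies 2 mm behind it; z points along the fingers, y is the line along which they close (so a half turn about z gives the same grasp; the last joint's range is limited). The gripper opens to 85 mm and grips with 20 to 120 N. Pads are 22 mm wide; open, the fingers measure 114 mm over their backs; the gripper's body (76 mm by 85 mm) begins 54 mm behind the grasp point. The pads swing forward as they close: fully open they stand 13 mm farther back than shut.
Start: joints at [1.121, 0.087, 0.176, 1.66, 0, 1.571], TCP at [0.239, 0.495, 0.248] pointing down, gripper open.
Joint ranges: [-3.13, 3.13], [-0.85, 1.81], [-1.15, 1.24], [-2.2, 2.28], [-1.44, 1.52], [-3.14, 3.14]. Speed limits (rad/s): [2.22, 2.22, 2.57, 3.14, 3.14, 3.14].

## Interface

Orientations are given as a rotation vector (axis times angle).
In Python, from plant import ctrl gives the robot as it stands.
- The arm moves only by the shell command python3 -m pendant 'ROWS' [OPENING]. ROWS is a JSON object of lists of equal length, an entry for each row: "slide": the shift along the tool's x, y, z in m, a list of three; "rot": the turn, a rotation vector about the tool's x, y, z in rad, a list of three. In form: {"slide": [[tx, ty, tz], ...], "rot": [[ax, ay, az], ...]}. A call has exactly 10 rows; each row shifts and turns the commanded pose from where the row before left it, along the tool's axes as they then stand; what a row does not reach is not made up. A row lasts 1/10 s, in which the tool goes at most 50 mm and 8.59 degrees, less where a joint would pass 70% of its speed; a pose out of reach is approached as far as the arm can. A call with a gripper value outside its range is refused whole. OPENING is the closure, from 0 (fully open) to 1 (shut), set as the call begins (- or left out, the last holds). The fingers move at their own pace and stop on an object; the grip force is fixed at half the most. Time passes only in rows, so rows that do not move let the fingers close, or fill a call up. It gives the time, the measured TCP pose, the force, the opening and the grip force at its end, in the units of the state.
- ctrl.read_state(): the state, without advancing time (a new reading comes with each control period).
- ctrl.get_image(name): name is "side" or "top"; returns (picture, depth): 384x512x3 uint8, blue, green, red; 384x512 float32, m along the optical axis (not along the pixel's ray), 0 where there is no reading.
- ctrl.camera_model(name): a dict with "fx", "fy", "cx", "cy" (pixels), "view" (4x4, takes a point from world to camera coordinates). Camera axes: x right, y down, z forward; pixel columns grow to the right and rows downward; lengths in m; the calibration is good to about 2 mm. A picture is of the moment at which its call begins. camera_model takes no time and is no camera call.
- ctrl.finish_job(): hands the job in; it is judged then, once.
Trained networks look in the newest picture that a camera, given by its name, has taken for a name from the list of things; names that differ only in an ending like _2 or _b are one class to them, and where a whole thing is asked for, a point or a joint stands for the part that bears it (a point fixed in the world has none). Each returns a list of dicts, best first, with "score" (0 to 1); they miss things now and then, are a little off and sometimes report something else, mostly with a low value. They report only what shows in the picture. A call takes as long as a camera call. They do not tell look-alikes from the thing itself.
- ctrl.regions_of(camera, label): "region" (384x512 bool, what is visible of it) and "xy" ([column, row] in pixels, amid what is visible of it).
- ctrl.spot_point(camera, label): "xy" ([column, row] in pixels: a listed point, or the origin of a listed thing).
The state is a dict: "time": time; "joint_pos": joint angles; "qd": joint speeds; "joint_efforts": joint torques, N m; "tool_pos": TCP position; "ee_rot": TCP orientation; "force": force on the tool from outside, world axes, zero at the start; "ft_torque": the same for the moment, N m; "grip_width": finger opening in m; "grip_force": force on a finger pad.
Only numpy, scipy, OpenCV 4.12 (cv2) and the standard library are available. Lean on these libraries where they do the work, as an engineer would, in place of code of your own. Each camera call takes 0.05 s, during which the arm holds its last target. There are 200 camera calls.

## Working session

There is one attempt and no reset: what is moved stays moved. The work goes in short steps, Python scripts to look and compute and a shell command to move; the robot and the scene stay as the last step left them, time stands still between calls to the robot, and variables do not carry over. Pictures are saved under pics/ and viewed, at most 10 in all, crops included, and the job is handed in when it is done.

```bash
mkdir -p pics; ls; cat > h.py <<'E'
import numpy as np, cv2
from plant import ctrl
def world(cam,uv,depth=None,z=None,d=None):
    m=ctrl.camera_model(cam);V=np.linalg.inv(np.array(m["view"]))
    r=np.array([(uv[0]-m["cx"])/m["fx"],(uv[1]-m["cy"])/m["fy"],1.0])
    if z is not None:
        w=V[:3,:3]@r; return V[:3,3]+w*(z-V[2,3])/w[2]
    return V[:3,:3]@(r*d)+V[:3,3]
def proj(cam,p):
    m=ctrl.camera_model(cam);c=np.array(m["view"])@np.append(p,1)
    return np.array([c[0]/c[2]*m["fx"]+m["cx"],c[1]/c[2]*m["fy"]+m["cy"]])
E
python3 - <<'E'
from h import *
for c in("top","side"):
    im,d=ctrl.get_image(c);cv2.imwrite(f"pics/{c}0.png",im);np.save(f"{c}_d.npy",d)
    for l in("lever","bath","lid","rider","stub_foot"):
        print(c,l,[(r["xy"],round(r["score"],2)) for r in ctrl.regions_of(c,l)])
    for l in("lever","lever_grip","stub_foot","lid_hinge","pointer_tip","rider_mark"):
        print(c,l,[(np.round(r["xy"],1),round(r["score"],2)) for r in ctrl.spot_point(c,l)])
    m=ctrl.camera_model(c);print(np.linalg.inv(m["view"])[:3].round(3),m["fx"])
print(ctrl.read_state())
E
```

```text
pics
top lever [([377.0, 188.9], 0.78), ([348.3, 214.5], 0.77), ([378.5, 224.9], 0.69)]
top bath [([257.4, 211.1], 0.71)]
top lid [([262.1, 213.5], 0.91)]
top rider []
top stub_foot [([256.7, 209.4], 0.68)]
top lever [(array([374.7, 224.6]), 0.76), (array([374.4, 191.2]), 0.69), (array([348.6, 215.7]), 0.67), (array([210.7, 195.5]), 0.57)]
top lever_grip [(array([354.7, 212.5]), 0.67), (array([386.9, 221.3]), 0.57), (array([383.8, 192.7]), 0.55), (array([369.9, 162.6]), 0.16)]
top stub_foot [(array([267.4, 183.5]), 0.67)]
top lid_hinge [(array([267.7, 174.2]), 0.82)]
top pointer_tip [(array([212.1, 206.5]), 0.88), (array([292.7, 138.9]), 0.63)]
top rider_mark [(array([210.9, 194.7]), 0.52)]
[[ 0.012 -0.992  0.124  0.378]
 [-1.    -0.01   0.01   0.058]
 [-0.009 -0.124 -0.992  1.34 ]] 487.19181986770525
side lever [([286.2, 152.2], 0.71), ([271.8, 162.8], 0.66), ([261.8, 153.0], 0.52)]
side bath [([266.0, 209.8], 0.78), ([248.7, 208.7], 0.58)]
side lid [([271.6, 199.4], 0.91)]
side rider []
side stub_foot [([268.3, 198.2], 0.77)]
side lever [(array([285.4, 166.4]), 0.79), (array([255.9
[... 614 characters left out ...]

{'time': 1.2, 'joint_pos': array([ 1.12103855e+00,  8.68795649e-02,  1.75897358e-01,  1.65980677e+00,
       -8.58491489e-06,  1.57078298e+00]), 'qd': array([-2.63438295e-05, -4.47106787e-04,  1.56110637e-03,  5.06894552e-05,
        5.61940654e-04,  1.11498735e-04]), 'joint_efforts': array([ 5.10813261e-04, -5.20107794e+01,  4.64856040e+01,  2.13517327e-03,
       -3.30276112e-05,  1.38722714e-05]), 'tool_pos': array([0.23910957, 0.49529542, 0.24829405]), 'ee_rot': array([7.00515745e-01, 3.06248579e+00, 8.24824365e-06]), 'force': array([ 0.35354687,  0.58675803, -0.50622986]), 'ft_torque': array([-0.02747472, -0.00168142, -0.04481283]), 'grip_force': 0.0, 'grip_width': 0.08534367136674645}
```

View pics/top0.png

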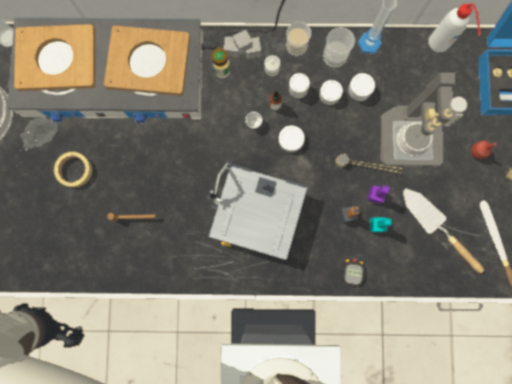

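View pics/side0.png

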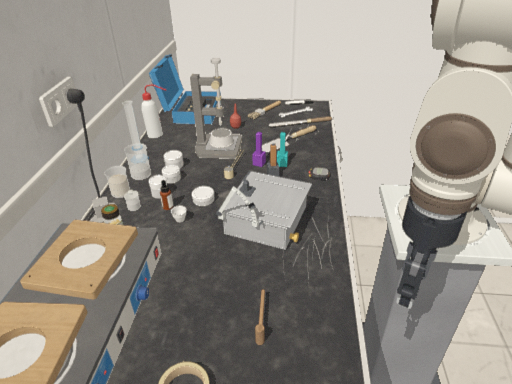

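The wooden lever is the brown one, top (350,213) and side (273,160). The look-alikes are the purple one at top (378,191) and the turquoise one at (380,225). The bath is turned about -0.24 rad, with its stub near top (265,185) and its quadrant at (218,190). Next I'll enlarge this and fit from depth.

```bash
python3 - <<'E'
from h import *
def cloud(cam,d):
    m=ctrl.camera_model(cam);v,u=np.mgrid[:384,:512]
    c=np.stack([(u-m["cx"])/m["fx"]*d,(v-m["cy"])/m["fy"]*d,d],-1)
    V=np.linalg.inv(np.array(m["view"]));return c@V[:3,:3].T+V[:3,3]
cs=[]
for c,box in(("top",(195,150,400,265)),("side",(215,125,330,250))):
    im=cv2.imread(f"pics/{c}0.png");d=np.load(f"{c}_d.npy");P=cloud(c,d);np.save(f"{c}_P.npy",P)
    x0,y0,x1,y1=box;k=im[y0:y1,x0:x1];cs.append(cv2.resize(k,None,fx=390/k.shape[1],fy=390/k.shape[1],interpolation=cv2.INTER_CUBIC))
    for r in ctrl.regions_of(c,"lever"):
        M=r["region"]&(d>0);Q=P[M];Q=Q[Q[:,2]>.01];hsv=cv2.cvtColor(im,cv2.COLOR_BGR2HSV)[M]
        print(c,"lever",r["xy"],M.sum(),np.median(hsv,0),"zmax",Q[:,2].max().round(3))
        for lo,hi in((.01,.05),(.055,.112),(.112,.14)):
            q=Q[(Q[:,2]>lo)&(Q[:,2]<hi)]
            if len(q):print("  ",lo,len(q),q.mean(0).round(4),q.min(0).round(3),q.max(0).round(3))
    for l in("lid","stub_foot"):
        R=ctrl.regions_of(c,l)
        if not R:continue
        M=R[0]["region"]&(d>0);Q=P[M]
        a=Q[(abs(Q[:,2]-.092)<.006)]
        if len(a)>50:print(c,l,len(a),"rect",cv2.minAreaRect((a[:,:2]*1000).astype(np.float32)),np.median(a[:,2]))
        b=Q[(Q[:,2]>.105)];print("  high",len(b),b.round(3)[:25].tolist())
h=max(k.shape[0] for k in cs)
cv2.imwrite("pics/crop1.png",np.hstack([np.pad(k,((0,h-k.shape[0]),(0,0),(0,0))) for k in cs]))
E
```

```text
top lever [377.0, 188.9] 281 [141. 150. 144.] zmax 0.126
   0.01 152 [ 0.5532 -0.2493  0.0369] [ 0.535 -0.272  0.01 ] [ 0.578 -0.234  0.049]
   0.055 51 [ 0.5539 -0.2505  0.0836] [ 0.547 -0.261  0.056] [ 0.567 -0.245  0.112]
   0.112 54 [ 0.5567 -0.2547  0.1196] [ 0.548 -0.265  0.113] [ 0.566 -0.246  0.126]
top lever [348.3, 214.5] 243 [ 15.  20. 101.] zmax 0.125
   0.01 143 [ 0.4995 -0.1733  0.0385] [ 0.482 -0.199  0.011] [ 0.523 -0.158  0.049]
   0.055 36 [ 0.4998 -0.1718  0.0836] [ 0.493 -0.187  0.055] [ 0.509 -0.168  0.112]
   0.112 51 [ 0.5025 -0.1779  0.1199] [ 0.494 -0.188  0.112] [ 0.512 -0.169  0.125]
top lever [378.5, 224.9] 273 [ 88. 238. 156.] zmax 0.127
   0.01 157 [ 0.4724 -0.2519  0.0368] [ 0.457 -0.277  0.011] [ 0.493 -0.24   0.048]
   0.055 42 [ 0.4736 -0.2517  0.0841] [ 0.467 -0.267  0.056] [ 0.483 -0.249  0.111]
   0.112 52 [ 0.4745 -0.2577  0.1196] [ 0.467 -0.269  0.113] [ 0.483 -0.249  0.127]
top lid 5626 rect ((502.9985046386719, 68.3753662109375), (212.17674255371094, 196.73696899414062), 74.13167572021484) 0.09107451393765198
  high 35 [[0.572, 0.051, 0.122], 
[... 2947 characters left out ...]
ct ((503.5116271972656, 67.28002166748047), (210.15501403808594, 199.42994689941406), 74.64289855957031) 0.09130034231542006
  high 54 [[0.57, 0.045, 0.128], [0.567, 0.046, 0.128], [0.564, 0.047, 0.129], [0.569, 0.053, 0.13], [0.566, 0.05, 0.128], [0.563, 0.05, 0.128], [0.56, 0.052, 0.129], [0.559, 0.042, 0.122], [0.572, 0.047, 0.122], [0.568, 0.055, 0.127], [0.566, 0.052, 0.125], [0.563, 0.05, 0.124], [0.561, 0.048, 0.123], [0.559, 0.045, 0.121], [0.572, 0.053, 0.122], [0.569, 0.053, 0.123], [0.566, 0.054, 0.124], [0.563, 0.053, 0.123], [0.56, 0.054, 0.124], [0.558, 0.048, 0.12], [0.571, 0.055, 0.12], [0.569, 0.053, 0.119], [0.566, 0.053, 0.119], [0.563, 0.056, 0.121], [0.56, 0.056, 0.122]]
```

View pics/crop1.png

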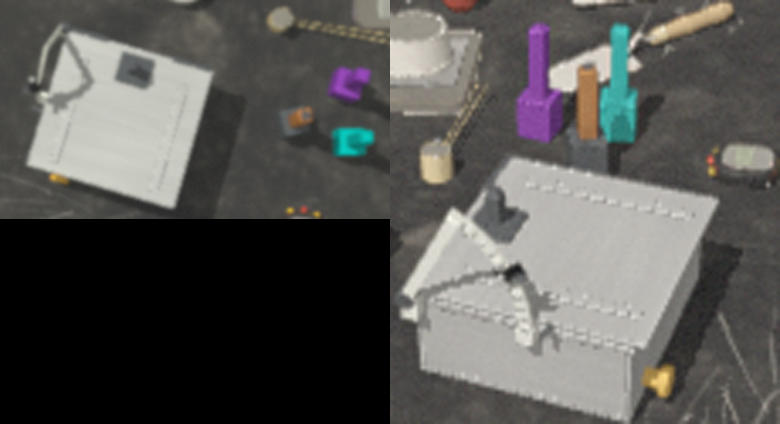

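```bash
python3 - <<'E'
from h import *
from scipy.spatial.transform import Rotation as R
th=-.277
for c,uv in(("top",(348,214)),("side",(272,163))):
    P=np.load(f"{c}_P.npy").reshape(-1,3)
    n=P[np.hypot(P[:,0]-.5035,P[:,1]+.1755)<.035]
    for lo,hi in((.036,.05),(.112,.13)):
        a=n[(n[:,2]>lo)&(n[:,2]<hi)];print(c,len(a),cv2.minAreaRect((a[:,:2]*1000).astype(np.float32)))
    s=P[(np.hypot(P[:,0]-.565,P[:,1]-.048)<.02)&(P[:,2]>.112)];print("stub",len(s),s.mean(0),(s.min(0)+s.max(0))/2)
s0=np.array([.5655,.0478]);ex=np.array([np.cos(th),np.sin(th),0]);ey=np.array([-np.sin(th),np.cos(th),0])
H=np.append(s0,.088)+.030*ex
rays=[]
for c,uv in(("top",(211,194.7)),("side",(252,206))):
    a=world(c,uv,d=.1);V=np.linalg.inv(np.array(ctrl.camera_model(c)["view"]))[:3,3];r=a-V
    for off in(.113,.117):
        t=((H+off*ey-V)@ey)/(r@ey);p=V+r*t-H;print(c,"rider",off,(p@ex).round(4),p[2].round(4),"rad",np.hypot(p@ex,p[2]).round(4),"ang",np.arctan2(p[2],-p@ex).round(3))
# pointer tip check at closed
for a in(0,.45,.6,.75):
    p=H+.113*ey-.118*np.cos(a)*ex+np.array([0,0,.118*np.sin(a)]);print(a,proj("top",p).round(1),proj("side",p).round(1))
print("hinge",H)
print(R.from_rotvec(ctrl.read_state()["ee_rot"]).as_matrix().round(3))
E
```

```text
top 116 ((502.93414306640625, -178.44134521484375), (36.07832336425781, 35.985260009765625), 13.877640724182129)
top 51 ((502.65380859375, -178.724365234375), (17.32853889465332, 18.22437286376953), 19.185264587402344)
stub 33 [0.56403904 0.04741774 0.12516911] [0.56482463 0.04734925 0.12360229]
side 65 ((502.7452697753906, -175.5487823486328), (36.92621612548828, 36.69430923461914), 16.44251823425293)
side 23 ((503.2592468261719, -175.21437072753906), (15.471513748168945, 18.0124568939209), 15.953198432922363)
stub 37 [0.56460718 0.05163377 0.12110345] [0.56531506 0.04929246 0.12092119]
top rider 0.113 -0.1014 0.1164 rad 0.1544 ang 0.854
top rider 0.117 -0.0985 0.0871 rad 0.1315 ang 0.724
side rider 0.113 -0.0961 0.0497 rad 0.1082 ang 0.477
side rider 0.117 -0.0979 0.053 rad 0.1113 ang 0.497
0 [213.7 206.7] [260.3 223.2]
0.45 [213.1 200. ] [255.7 206.3]
0.6 [213.5 195.8] [252.3 200.7]
0.75 [214.3 190.8] [248.  195.2]
hinge [0.59435641 0.03959586 0.088     ]
[[-0.901  0.435  0.   ]
 [ 0.435  0.901  0.   ]
 [ 0.     0.    -1.   ]]
```

```bash
python3 -m pendant '{"slide":[[0,0,0],[0,0,0],[0,0,0],[0,0,0],[0,0,0],[0,0,0],[0,0,0],[0,0,0],[0,0,0],[0,0,0]],"rot":[[0,0,-0.144],[0,0,-0.144],[0,0,-0.144],[0,0,-0.144],[0,0,-0.144],[0,-0.1,0],[0,-0.1,0],[0,-0.1,0],[0,-0.1,0],[0,-0.1,0]]}' 0.3
cat > go.py <<'E'
import sys
from h import *
from scipy.spatial.transform import Rotation as R
# go.py x y z yaw tilt : remaining move in tool axes
x,y,z,a,t=map(float,sys.argv[1:6]);s=ctrl.read_state();M=R.from_rotvec(s["ee_rot"])
T=R.from_matrix(np.array([[-np.cos(a),-np.sin(a),0],[-np.sin(a),np.cos(a),0],[0,0,-1]]))*R.from_rotvec([0,-t,0])
print("slide",M.inv().apply(np.array([x,y,z])-s["tool_pos"]).round(4),"rot",(M.inv()*T).as_rotvec().round(4))
print("q",s["joint_pos"].round(2),"p",s["tool_pos"].round(4),"F",s["force"].round(1),"w",round(s["grip_width"],4),"g",round(s["grip_force"],1),"t",round(s["time"],2))
E
python3 go.py 0.495 -0.178 0.27 0.271 0.5
```

```text
time: 2.5
tool_pos: [0.2391, 0.4953, 0.2489]
ee_rot: [-0.355, 2.616, 0.093]
force: [0.1, 0.4, 0.6]
grip_width: 0.0599
grip_force: 0.0
slide [-0.0693 -0.7171  0.0131] rot [ 0.0007  0.0044 -0.0015]
q [ 1.33 -0.19 -0.17  1.33 -0.43  1.  ] p [0.2391 0.4953 0.2489] F [0.1 0.4 0.6] w 0.0599 g 0.0 t 2.5
```

```bash
python3 -m pendant '{"slide":[[-0.003,-0.036,0],[-0.003,-0.036,0],[-0.003,-0.036,0],[-0.003,-0.036,0],[-0.003,-0.036,0],[-0.003,-0.036,0],[-0.003,-0.036,0],[-0.003,-0.036,0],[-0.003,-0.036,0],[-0.003,-0.036,0]],"rot":[[0,0,0],[0,0,0],[0,0,0],[0,0,0],[0,0,0],[0,0,0],[0,0,0],[0,0,0],[0,0,0],[0,0,0]]}'
python3 -m pendant '{"slide":[[-0.004,-0.036,0.001],[-0.004,-0.036,0.001],[-0.004,-0.036,0.001],[-0.004,-0.036,0.001],[-0.004,-0.036,0.001],[-0.004,-0.036,0.001],[-0.004,-0.036,0.001],[-0.004,-0.036,0.001],[-0.004,-0.036,0.002],[-0.004,-0.036,0.002]],"rot":[[0,0,0],[0,0,0],[0,0,0],[0,0,0],[0,0,0],[0,0,0],[0,0,0],[0,0,0],[0,0,0],[0,0,0]]}'
python3 go.py 0.495 -0.178 0.27 0.271 0.5;python3 go.py 0.503 -0.177 0.097 0.271 0.5
```

```text
time: 3.5
tool_pos: [0.3606, 0.1542, 0.2632]
ee_rot: [-0.357, 2.619, 0.092]
force: [1.4, -0.6, -0.7]
grip_width: 0.0595
grip_force: 0.0
time: 4.5
tool_pos: [0.4963, -0.1824, 0.2715]
ee_rot: [-0.355, 2.62, 0.09]
force: [0.9, 1.4, 0.9]
grip_width: 0.0598
grip_force: 0.0
slide [0.0008 0.0046 0.0012] rot [-0.001   0.0004 -0.0011]
q [-0.53 -0.33 -0.23  1.3   0.35 -0.73] p [ 0.4963 -0.1824  0.2715] F [0.9 1.4 0.9] w 0.0598 g 0.0 t 4.5
slide [0.0768 0.0035 0.1569] rot [-0.001   0.0004 -0.0011]
q [-0.53 -0.33 -0.23  1.3   0.35 -0.73] p [ 0.4963 -0.1824  0.2715] F [0.9 1.4 0.9] w 0.0598 g 0.0 t 4.5
```

```bash
python3 -m pendant '{"slide":[[0.0,0.0035,0],[0.0085,0,0.0175],[0.0085,0,0.0175],[0.0085,0,0.0175],[0.0085,0,0.0175],[0.0085,0,0.0175],[0.0085,0,0.0175],[0.0085,0,0.0175],[0.0085,0,0.0175],[0.0085,0,0.0175]],"rot":[[0,0,0],[0,0,0],[0,0,0],[0,0,0],[0,0,0],[0,0,0],[0,0,0],[0,0,0],[0,0,0],[0,0,0]]}'
python3 -m pendant '{"slide":[[0,0,0],[0,0,0],[0,0,0],[0,0,0],[0,0,0],[0,0,0],[0,0,0],[0,0,0],[0,0,0],[0,0,0]],"rot":[[0,0,0],[0,0,0],[0,0,0],[0,0,0],[0,0,0],[0,0,0],[0,0,0],[0,0,0],[0,0,0],[0,0,0]]}' 1
python3 go.py 0.503 -0.177 0.18 0.271 0.5
python3 go.py 0.563 0.048 0.27 -0.277 0.5
```

```text
time: 5.5
tool_pos: [0.5031, -0.1745, 0.0959]
ee_rot: [-0.357, 2.62, 0.091]
force: [0.4, 1.1, -0.6]
grip_width: 0.0599
grip_force: 0.0
time: 6.5
tool_pos: [0.5036, -0.1752, 0.0973]
ee_rot: [-0.356, 2.619, 0.09]
force: [-3.8, 0.2, 5.5]
grip_width: 0.0172
grip_force: 61.0
slide [-0.0388 -0.0016 -0.073 ] rot [-0.0011  0.0012 -0.0003]
q [-0.5  -0.32 -0.57  0.95  0.34 -0.71] p [ 0.5036 -0.1752  0.0973] F [-3.8  0.2  5.5] w 0.0172 g 61.0 t 6.5
slide [-0.1855  0.1991 -0.0954] rot [0.262  0.0014 0.4804]
q [-0.5  -0.32 -0.57  0.95  0.34 -0.71] p [ 0.5036 -0.1752  0.0973] F [-3.8  0.2  5.5] w 0.0172 g 61.0 t 6.5
```

```bash
python3 -m pendant '{"slide":[[-0.01,0,-0.018],[-0.01,0,-0.018],[-0.015,0,-0.028],[-0.015,0,-0.028],[-0.015,0,-0.028],[-0.012,0,-0.022],[0,0,0],[0,0,0],[0,0,0],[0,0,0]],"rot":[[0,0,0],[0,0,0],[0,0,0],[0,0,0],[0,0,0],[0,0,0],[0.052,0,0.096],[0.052,0,0.096],[0.052,0,0.096],[0.052,0,0.096]]}'
python3 go.py 0.563 0.040 0.27 -0.277 0.5
```

```text
time: 7.5
tool_pos: [0.5023, -0.1752, 0.2574]
ee_rot: [0.227, 2.634, -0.055]
force: [-0.5, -0.3, -2.4]
grip_width: 0.0171
grip_force: 59.9
slide [-0.0261  0.2224  0.0004] rot [ 0.0521 -0.0009  0.0919]
q [-0.39 -0.43 -0.35  1.16  0.1  -0.19] p [ 0.5023 -0.1752  0.2574] F [-0.5 -0.3 -2.4] w 0.0171 g 59.9 t 7.5
```

```bash
python3 -m pendant '{"slide":[[0,0,0],[-0.006,0.02,-0.011],[0,0.03,0],[0,0.03,0],[0,0.03,0],[0,0.03,0],[0,0.03,0],[0,0.03,0],[0,0.022,0],[0,0,0]],"rot":[[0.052,0,0.092],[0,0,0],[0,0,0],[0,0,0],[0,0,0],[0,0,0],[0,0,0],[0,0,0],[0,0,0],[0,0,0]]}'
python3 - <<'E'
from h import *
cs=[]
for c,box in(("top",(200,140,320,260)),("side",(200,100,320,220))):
    im,d=ctrl.get_image(c);cv2.imwrite(f"pics/{c}1.png",im);np.save(f"{c}1_d.npy",d)
    x0,y0,x1,y1=box;cs.append(cv2.resize(im[y0:y1,x0:x1],(400,400),interpolation=cv2.INTER_CUBIC))
    m=ctrl.camera_model(c);v,u=np.mgrid[:384,:512]
    V=np.linalg.inv(np.array(m["view"]))
    P=np.stack([(u-m["cx"])/m["fx"]*d,(v-m["cy"])/m["fy"]*d,d],-1)@V[:3,:3].T+V[:3,3]
    R=[r for r in ctrl.regions_of(c,"lever")]
    for r in R:
        Q=P[r["region"]&(d>0)]
        print(c,r["xy"],round(r["score"],2),len(Q),np.median(Q,0).round(4))
    for l in("lever","lever_grip","stub_foot"):print(c,l,[(np.round(r["xy"],1),round(r["score"],2)) for r in ctrl.spot_point(c,l)])
    np.save(f"{c}1_P.npy",P)
    a=P.reshape(-1,3);a=a[(np.hypot(a[:,0]-.563,a[:,1]-.04)<.04)&(a[:,2]>.16)&(a[:,2]<.222)]
    for lo,hi in((.165,.185),(.185,.2),(.2,.212)):
        b=a[(a[:,2]>lo)&(a[:,2]<hi)]
        if len(b)>5:print(c,lo,len(b),b.mean(0).round(4),cv2.minAreaRect((b[:,:2]*1000).astype(np.float32)))
cv2.imwrite("pics/crop2.png",np.hstack(cs))
E
python3 go.py 0.563 0.040 0.27 -0.277 0.5
```

```text
time: 8.5
tool_pos: [0.5626, 0.0409, 0.2693]
ee_rot: [0.355, 2.623, -0.091]
force: [0.4, -0.1, -1.8]
grip_width: 0.0171
grip_force: 59.9
top [377.9, 192.0] 0.59 273 [ 0.5526 -0.249   0.0441]
top [375.4, 224.2] 0.55 269 [ 0.4723 -0.2508  0.0435]
top lever [(array([373.9, 196.4]), 0.71), (array([375.1, 223.5]), 0.65), (array([267.6, 184.7]), 0.57)]
top lever_grip [(array([271.6, 177.2]), 0.58), (array([380.3, 191.2]), 0.5), (array([385.6, 221.4]), 0.5), (array([289.8, 140.7]), 0.16)]
top stub_foot []
side [246.9, 153.2] 0.76 365 [0.5571 0.0516 0.2094]
side [260.7, 151.7] 0.74 252 [ 0.5553 -0.2474  0.0438]
side [283.4, 156.2] 0.64 257 [ 0.4761 -0.2484  0.0435]
side lever [(array([244.9, 162.2]), 0.97), (array([256.6, 164.1]), 0.68)]
side lever_grip [(array([244.1, 131.4]), 0.79), (array([205.4, 198.4]), 0.71), (array([281.5, 138.2]), 0.68), (array([243.8, 164.1]), 0.64), (array([259.5, 136. ]), 0.5)]
side stub_foot [(array([245.8, 189.2]), 0.57)]
side 0.165 66 [0.5585 0.0533 0.1785] ((555.339599609375, 52.89631271362305), (46.5820198059082, 25.034669876098633), 23.98809051513672)
side 0.185 83 [0.558  0.053  0.1922] ((554.646240234375, 51.446693420410156), (46.28617858886719, 24.535367965698242), 25.988582611083984)
side 0.2 71 [0.5584 0.0522 0.2059] ((554.9572143554688, 51.309654235839844), (49.60090255737305, 25.64122772216797), 27.833438873291016)
slide [0.0002 0.002  0.0006] rot [ 0.002  -0.0002  0.0035]
q [ 0.16 -0.32 -0.24  1.19 -0.2   0.39] p [0.5623 0.0381 0.2706] F [-0.   0.4 -1.5] w 0.017 g 59.9 t 9.0
```

View pics/crop2.png

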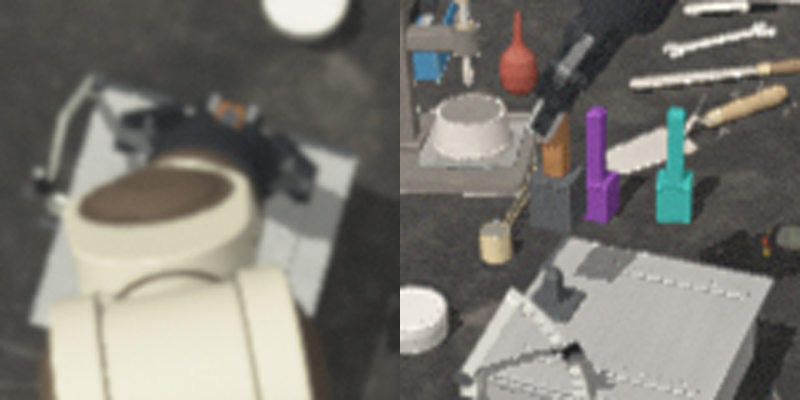

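```bash
python3 - <<'E'
from h import *
P=np.load("side1_P.npy");d=np.load("side1_d.npy");th=-.277
ex=np.array([np.cos(th),np.sin(th)]);ey=np.array([-np.sin(th),np.cos(th)])
r=ctrl.regions_of("side","lever")
r=[q for q in r if np.hypot(q["xy"][0]-247,q["xy"][1]-153)<12]
s=P.reshape(-1,3)
def rep(n,Q):
    u=Q[:,:2]@ex;v=Q[:,:2]@ey
    print(n,len(Q),"u pct",np.percentile(u,[1,5,25,50,75,95,99]).round(4),"v",np.percentile(v,[1,5,25,50,75,90,97]).round(4),"z",Q[:,2].min().round(3),Q[:,2].max().round(3))
L=P[r[0]["region"]&(d>0)] if r else s[(np.hypot(s[:,0]-.558,s[:,1]-.05)<.04)]
rep("block",L[(L[:,2]>.175)&(L[:,2]<.21)])
rep("grip",L[(L[:,2]>.222)&(L[:,2]<.26)])
n=s[np.hypot(s[:,0]-.565,s[:,1]-.048)<.018]
rep("stub",n[(n[:,2]>.1)&(n[:,2]<.122)]);rep("tip",n[(n[:,2]>.124)&(n[:,2]<.14)])
P0=np.load("top_P.npy").reshape(-1,3);n=P0[np.hypot(P0[:,0]-.565,P0[:,1]-.048)<.018];rep("tip_top",n[(n[:,2]>.118)])
print("tcp uv",np.array([.5623,.0381])@ex,np.array([.5623,.0381])@ey)
m=ctrl.camera_model("side")
# tilt: column edges of block rows
M=r[0]["region"]
for row in range(120,172,4):
    c=np.where(M[row])[0]
    if len(c):print(row,c.min(),c.max(),end=" | ")
E
```

```text
block 186 u pct [0.5088 0.5093 0.5105 0.52   0.5322 0.541  0.544 ] v [0.1767 0.1835 0.2051 0.208  0.2091 0.2099 0.2114] z 0.176 0.21
grip 88 u pct [0.5184 0.5188 0.5199 0.5221 0.5276 0.5332 0.5347] v [0.1854 0.1873 0.1944 0.1988 0.2005 0.2016 0.2026] z 0.222 0.259
stub 39 u pct [0.5233 0.5236 0.5246 0.5289 0.533  0.5359 0.5368] v [0.1967 0.1976 0.2051 0.2068 0.2076 0.2083 0.2093] z 0.1 0.122
tip 13 u pct [0.5237 0.5241 0.5266 0.5299 0.5313 0.5346 0.5356] v [0.1958 0.1973 0.202  0.204  0.2056 0.2062 0.2082] z 0.124 0.132
tip_top 32 u pct [0.5235 0.5239 0.5259 0.5296 0.5333 0.5368 0.5369] v [0.1934 0.1941 0.1965 0.1998 0.2033 0.2052 0.2061] z 0.121 0.132
tcp uv 0.5304459704443024 0.19042051475458815
136 249 249 | 140 246 250 | 144 244 250 | 148 243 250 | 152 240 255 | 156 239 255 | 160 239 254 | 164 240 254 | 168 247 251 |
```

```bash
python3 - <<'E'
import numpy as np
th=-.277;ex=np.array([np.cos(th),np.sin(th)]);ey=np.array([-np.sin(th),np.cos(th)]);print(.5337*ex+.1996*ey)
E
python3 go.py 0.5679 0.0460 0.235 -0.275 0.5
```

```text
[0.56794031 0.04603968]
slide [0.0142 0.009  0.0328] rot [ 0.001  -0.0002  0.0019]
q [ 0.16 -0.32 -0.24  1.19 -0.2   0.39] p [0.5623 0.0382 0.2706] F [-0.1  0.1 -1.3] w 0.0172 g 59.9 t 9.05
```

```bash
python3 -m pendant '{"slide":[[0.002,0.003,0.004],[0.002,0.003,0.004],[0.002,0.003,0.005],[0.002,0,0.005],[0.002,0,0.005],[0.002,0,0.005],[0.002,0,0.005],[0,0,0],[0,0,0],[0,0,0]],"rot":[[0.001,0,0.002],[0,0,0],[0,0,0],[0,0,0],[0,0,0],[0,0,0],[0,0,0],[0,0,0],[0,0,0],[0,0,0]]}'
python3 - <<'E'
from h import *
c="side";im,d=ctrl.get_image(c);cv2.imwrite("pics/side2.png",im)
cv2.imwrite("pics/crop3.png",cv2.resize(im[110:220,210:300],(720,600)[:1]+(600,),interpolation=cv2.INTER_CUBIC) if 0 else cv2.resize(im[125:205,215:285],(525,600),interpolation=cv2.INTER_CUBIC))
m=ctrl.camera_model(c);v,u=np.mgrid[:384,:512];V=np.linalg.inv(np.array(m["view"]))
P=np.stack([(u-m["cx"])/m["fx"]*d,(v-m["cy"])/m["fy"]*d,d],-1)@V[:3,:3].T+V[:3,3]
th=-.277;ex=np.array([np.cos(th),np.sin(th)]);ey=np.array([-np.sin(th),np.cos(th)])
s=P.reshape(-1,3);s=s[np.hypot(s[:,0]-.565,s[:,1]-.05)<.035]
for n,lo,hi in(("block",.142,.176),("grip",.187,.215),("stub",.1,.125)):
    Q=s[(s[:,2]>lo)&(s[:,2]<hi)]
    if n=="stub":Q=Q[np.hypot(Q[:,0]-.565,Q[:,1]-.048)<.018]
    if len(Q):print(n,len(Q),np.percentile(Q[:,:2]@ex,[1,5,25,50,75,95,99]).round(4),np.percentile(Q[:,:2]@ey,[5,25,50,75,90]).round(4))
Q=s[(s[:,2]>.142)&(s[:,2]<.176)];u=Q[:,:2]@ex;v=Q[:,:2]@ey
k=v>np.median(v)-.003;print("yaw rel",np.polyfit(u[k],v[k],1))
E
python3 go.py 0.5679 0.0460 0.235 -0.275 0.5
```

```text
time: 10.05
tool_pos: [0.5683, 0.0463, 0.2352]
ee_rot: [0.362, 2.62, -0.092]
force: [-0.6, 0.5, -1.2]
grip_width: 0.0174
grip_force: 59.9
block 185 [0.5127 0.5131 0.514  0.5228 0.5362 0.5467 0.5488] [0.1861 0.2128 0.2182 0.2193 0.2202]
grip 71 [0.5215 0.5225 0.5235 0.5267 0.5328 0.5378 0.5401] [0.1964 0.2062 0.2086 0.2105 0.2116]
stub 46 [0.5232 0.5236 0.5247 0.5279 0.5327 0.536  0.537 ] [0.199  0.2044 0.2062 0.2073 0.208 ]
yaw rel [0.00544661 0.21591816]
slide [ 0.0004 -0.0005  0.0001] rot [0.0005 0.0002 0.0003]
q [ 0.18 -0.31 -0.31  1.12 -0.21  0.41] p [0.5683 0.0463 0.2352] F [ 0.7 -0.7 -1.7] w 0.0175 g 59.9 t 10.1
```

View pics/crop3.png

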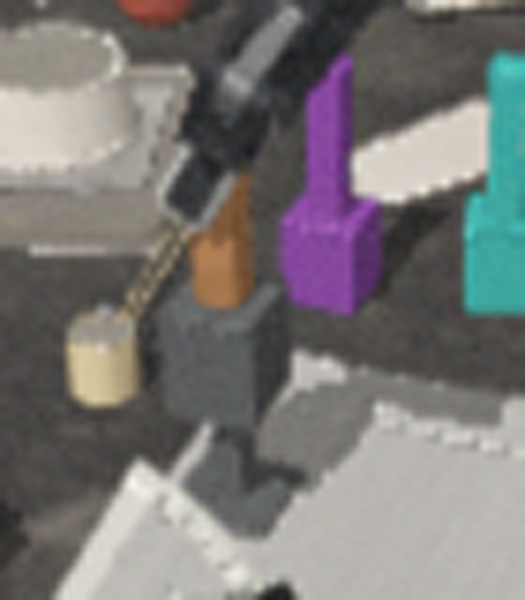

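```bash
python3 -m pendant '{"slide":[[0.0012,-0.0005,0.0022],[0.0012,0,0.0022],[0.0012,0,0.0022],[0.0012,0,0.0022],[0.0012,0,0.0022],[0.0012,0,0.0022],[0.0012,0,0.0022],[0,0,0],[0,0,0],[0,0,0]],"rot":[[0,0,0],[0,0,0],[0,0,0],[0,0,0],[0,0,0],[0,0,0],[0,0,0],[0,0,0],[0,0,0],[0,0,0]]}'
python3 go.py 0.5679 0.0460 0.193 -0.275 0.5
```

```text
time: 11.1
tool_pos: [0.5681, 0.0459, 0.2174]
ee_rot: [0.362, 2.62, -0.092]
force: [-0.3, 1.0, -2.4]
grip_width: 0.0174
grip_force: 59.9
slide [0.0119 0.     0.0213] rot [ 0.0004 -0.0002  0.0005]
q [ 0.18 -0.32 -0.34  1.09 -0.21  0.4 ] p [0.5681 0.0459 0.2174] F [-0.3  1.  -2.4] w 0.0174 g 59.9 t 11.1
```

```bash
python3 -m pendant '{"slide":[[0.0012,0,0.0022],[0.0012,0,0.0022],[0.0012,0,0.0022],[0.0012,0,0.0022],[0.0012,0,0.0022],[0.0012,0,0.0022],[0.0012,0,0.0022],[0.0012,0,0.0022],[0,0,0],[0,0,0]],"rot":[[0,0,0],[0,0,0],[0,0,0],[0,0,0],[0,0,0],[0,0,0],[0,0,0],[0,0,0],[0,0,0],[0,0,0]]}'
python3 go.py 0.5679 0.0460 0.193 -0.275 0.5
```

```text
time: 12.1
tool_pos: [0.5681, 0.0459, 0.1972]
ee_rot: [0.362, 2.62, -0.092]
force: [-0.9, -0.1, -0.9]
grip_width: 0.017
grip_force: 59.9
slide [0.0022 0.0001 0.0036] rot [ 0.0003 -0.0005  0.0006]
q [ 0.18 -0.32 -0.38  1.05 -0.21  0.4 ] p [0.5681 0.0459 0.1972] F [-0.9 -0.1 -0.9] w 0.017 g 59.9 t 12.1
```

Sliding in freely. On to the seat.

```bash
python3 -m pendant '{"slide":[[0.0005,0,0.0009],[0.0005,0,0.0009],[0.0005,0,0.0009],[0.0005,0,0.0009],[0.0005,0,0.0009],[0,0,0],[0,0,0],[0,0,0],[0,0,0],[0,0,0]],"rot":[[0,0,0],[0,0,0],[0,0,0],[0,0,0],[0,0,0],[0,0,0],[0,0,0],[0,0,0],[0,0,0],[0,0,0]]}'
python3 go.py 0.5679 0.0460 0.193 -0.275 0.5
```

```text
time: 13.1
tool_pos: [0.5684, 0.0458, 0.1933]
ee_rot: [0.362, 2.618, -0.092]
force: [-2.6, -2.2, 6.1]
grip_width: 0.0174
grip_force: 60.8
slide [ 0.0006  0.     -0.    ] rot [0.0007 0.0014 0.0001]
q [ 0.18 -0.32 -0.39  1.04 -0.21  0.4 ] p [0.5684 0.0458 0.1933] F [-2.6 -2.2  6.1] w 0.0174 g 60.8 t 13.1
```

```bash
python3 -m pendant '{"slide":[[-0.0031,0,0.0009],[-0.0031,0,0.0009],[-0.0031,0,0.0009],[-0.0031,0,0.0009],[-0.0031,0,0.0009],[-0.0031,0,0.0009],[-0.0031,0,0.0009],[-0.0031,0,0.0009],[-0.0031,0,0.0009],[-0.0031,0,0.0009]],"rot":[[0,0.03,0],[0,0.03,0],[0,0.03,0],[0,0.03,0],[0,0.03,0],[0,0.03,0],[0,0.03,0],[0,0.03,0],[0,0.03,0],[0,0.03,0]]}'
python3 go.py 0.5679 0.0460 0.193 -0.275 0.5
```

```text
time: 14.1
tool_pos: [0.5994, 0.0371, 0.1964]
ee_rot: [0.403, 2.915, -0.04]
force: [-4.4, -0.1, 10.2]
grip_width: 0.0171
grip_force: 61.6
slide [ 0.0328  0.     -0.0032] rot [ 8.000e-04 -2.992e-01  2.000e-04]
q [ 0.09  0.01 -0.02  1.35 -0.07  0.36] p [0.5994 0.0371 0.1964] F [-4.4 -0.1 10.2] w 0.0171 g 61.6 t 14.1
```

```bash
python3 -m pendant '{"slide":[[-0.0031,0,0.0009],[-0.0031,0,0.0009],[-0.0031,0,0.0009],[-0.0031,0,0.0009],[-0.0031,0,0.0009],[0,0,0],[0,0,0],[0,0,0],[0,0,0],[0,0,0]],"rot":[[0,0.03,0],[0,0.03,0],[0,0.03,0],[0,0.03,0],[0,0.03,0],[0,0,0],[0,0,0],[0,0,0],[0,0,0],[0,0,0]]}'
cat > look.py <<'E'
import sys
from h import *
n=sys.argv[1];cs=[]
for c,(x,y) in(("side",(240,195)),("top",(220,195))):
    im,d=ctrl.get_image(c);cv2.imwrite(f"pics/{c}_{n}.png",im);np.save(f"{c}_{n}_d.npy",d)
    cs.append(cv2.resize(im[y-30:y+40,x-35:x+35],(400,400),interpolation=cv2.INTER_CUBIC))
    for l in("pointer_tip","rider_mark"):print(c,l,[(np.round(r["xy"],1),round(r["score"],2)) for r in ctrl.spot_point(c,l)])
cv2.imwrite(f"pics/crop_{n}.png",np.hstack(cs))
E
python3 look.py a; python3 go.py 0.5679 0.0460 0.193 -0.275 0.5
```

```text
time: 15.1
tool_pos: [0.6148, 0.0327, 0.1944]
ee_rot: [0.423, 3.06, -0.01]
force: [-3.2, -1.2, 11.9]
grip_width: 0.0171
grip_force: 61.9
side pointer_tip [(array([253.3, 207.6]), 0.95)]
side rider_mark [(array([234.9, 190.8]), 0.7), (array([253.1, 207.8]), 0.5), (array([244.6, 188. ]), 0.48)]
top pointer_tip [(array([211.6, 198.5]), 0.9)]
top rider_mark [(array([211.2, 196.1]), 0.52)]
slide [ 0.0488  0.     -0.0011] rot [ 8.000e-04 -4.474e-01  2.000e-04]
q [ 0.06  0.18  0.18  1.51 -0.02  0.33] p [0.6148 0.0327 0.1944] F [-3.  -1.  11.4] w 0.0171 g 61.9 t 15.4
```

View pics/crop_a.png

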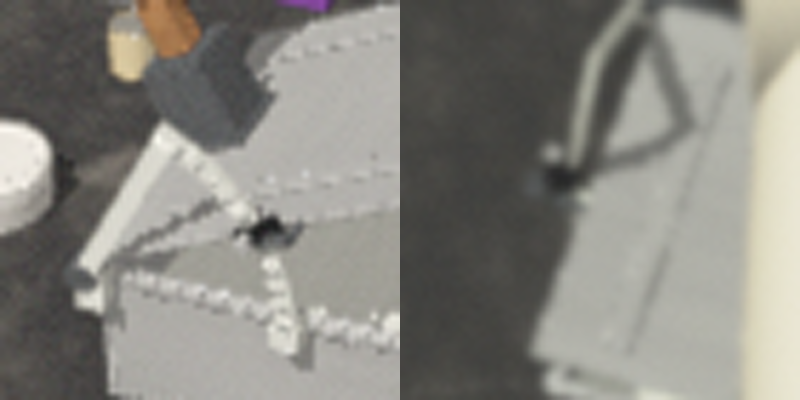

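```bash
python3 - <<'E'
from h import *
cs=[]
for f,(x,y) in(("side0",(250,207)),("side_a",(250,207)),("top0",(213,196)),("top_a",(213,196))):
    im=cv2.imread(f"pics/{f}.png");k=im[y-12:y+12,x-16:x+16]
    cs.append(cv2.resize(k,(400,300),interpolation=cv2.INTER_NEAREST))
    g=im.max(2).astype(float)[y-8:y+8,x-10:x+10];w=np.clip((80 if "side" in f else 40)-g,0,None)
    if w.sum():yy,xx=np.mgrid[y-8:y+8,x-10:x+10];print(f,"dark",(xx*w).sum()/w.sum(),(yy*w).sum()/w.sum(),(w>0).sum())
cv2.imwrite("pics/crop_b.png",np.vstack([np.hstack(cs[:2]),np.hstack(cs[2:])]))
th=-.277;ex=np.array([np.cos(th),np.sin(th),0]);ey=np.array([-np.sin(th),np.cos(th),0]);H=.5604*ex+.2*ey+[0,0,.088]
for off in(.108,.113,.118):
  for a in(0,.4,.45,.5,.55,.6,.65):
    print(off,a,[proj(c,H+off*ey-.118*np.cos(a)*ex+np.array([0,0,.118*np.sin(a)])).round(1).tolist() for c in("side","top")])
# lid angle from side depth
d=np.load("side_a_d.npy");m=ctrl.camera_model("side");V=np.linalg.inv(np.array(m["view"]));v,u=np.mgrid[:384,:512]
P=(np.stack([(u-m["cx"])/m["fx"]*d,(v-m["cy"])/m["fy"]*d,d],-1)@V[:3,:3].T+V[:3,3]).reshape(-1,3)-H
a=P@ex;b=P@ey;k=(a<-.06)&(a>-.17)&(abs(b)<.09)&(P[:,2]>.02)&(P[:,2]<.11);pf=np.polyfit(a[k],P[k,2],1);print("lid",k.sum(),np.arctan(-pf[0]),pf[1])
E
```

```text
side0 dark 250.86651583710406 204.74660633484163 17
side_a dark 250.98343685300208 204.71428571428572 18
0.108 0 [[261.3, 221.9], [215.7, 207.5]]
0.108 0.4 [[257.7, 207.0], [215.1, 202.0]]
0.108 0.45 [[256.8, 205.1], [215.2, 200.8]]
0.108 0.5 [[255.7, 203.2], [215.3, 199.5]]
0.108 0.55 [[254.6, 201.3], [215.5, 198.1]]
0.108 0.6 [[253.3, 199.4], [215.7, 196.6]]
0.108 0.65 [[252.0, 197.6], [215.9, 195.1]]
0.113 0 [[260.6, 223.1], [213.8, 207.0]]
0.113 0.4 [[257.0, 208.1], [213.2, 201.5]]
0.113 0.45 [[256.0, 206.2], [213.3, 200.3]]
0.113 0.5 [[255.0, 204.3], [213.4, 199.0]]
0.113 0.55 [[253.8, 202.4], [213.5, 197.6]]
0.113 0.6 [[252.6, 200.6], [213.7, 196.1]]
0.113 0.65 [[251.3, 198.7], [213.9, 194.5]]
0.118 0 [[259.9, 224.3], [212.0, 206.4]]
0.118 0.4 [[256.2, 209.3], [211.3, 200.9]]
0.118 0.45 [[255.3, 207.4], [211.3, 199.7]]
0.118 0.5 [[254.2, 205.5], [211.4, 198.4]]
0.118 0.55 [[253.1, 203.6], [211.6, 197.0]]
0.118 0.6 [[251.8, 201.7], [211.8, 195.5]]
0.118 0.65 [[250.5, 199.9], [212.0, 193.9]]
lid 1176 0.4402565890018811 0.004656971850019487
```

View pics/crop_b.png

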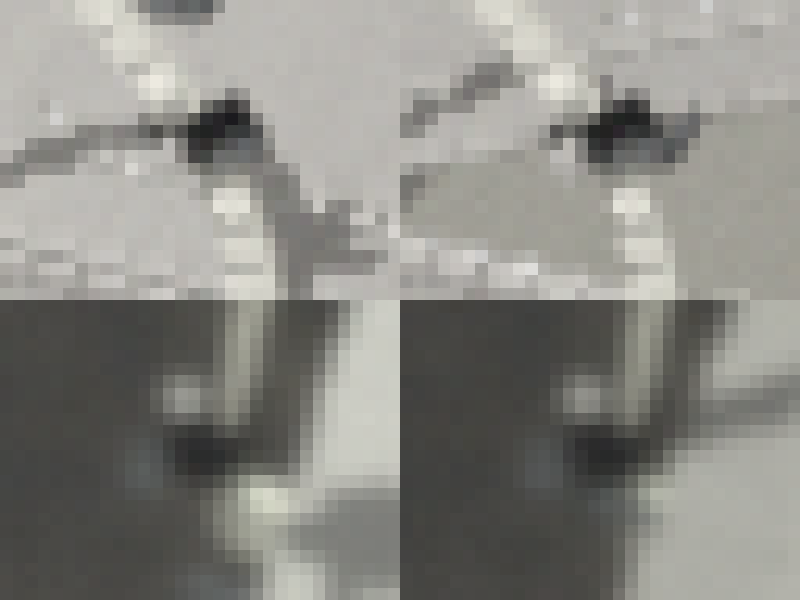

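```bash
python3 - <<'E'
from h import *
from scipy.optimize import least_squares as ls
th=-.277;ex=np.array([np.cos(th),np.sin(th),0]);ey=np.array([-np.sin(th),np.cos(th),0]);H=.5604*ex+.2*ey+[0,0,.088]
pt=lambda r,a,o:H+o*ey-r*np.cos(a)*ex+np.array([0,0,r*np.sin(a)])
def fit(s,t,o=None):
    f=lambda p:np.r_[proj("side",pt(p[0],p[1],p[2]))-s,proj("top",pt(p[0],p[1],p[2]))-t]
    q=ls(lambda p:np.r_[f(p),(p[2]-.113)*400] ,[.11,.5,.113]);print(s,t,q.x.round(4),q.fun.round(2))
fit((251,204.7),(213.4,196));fit((251.4,204.6),(212.8,196))
# pointer tip, this picture
fit((253.3,207.6),(211.6,198.5));fit((256,205.5),(214,200))
# depth of dark clip pixels
for f,c,y0,x0 in(("side_d.npy","side",205,251),("top_d.npy","top",196,213)):
    d=np.load(f)
    for y in range(y0-2,y0+3):
        for x in range(x0-2,x0+3):
            p=world(c,(x,y),d=d[y,x])-H;o=p@ey
            if abs(o-.113)<.02:print(c,x,y,"off",o.round(3),"r",np.hypot(p@ex,p[2]).round(3),"a",np.arctan2(p[2],-p@ex).round(3))
E
```

```text
(251, 204.7) (213.4, 196) [0.1094 0.519  0.1145] [ 0.56 -0.01  0.51 -0.38  0.6 ]
(251.4, 204.6) (212.8, 196) [0.1108 0.524  0.1151] [ 0.41 -0.07  0.72 -0.15  0.84]
(253.3, 207.6) (211.6, 198.5) [0.1127 0.4447 0.1162] [ 0.57 -0.12  1.09 -0.19  1.27]
(256, 205.5) (214, 200) [0.1179 0.4626 0.112 ] [-0.13  0.04 -0.33  0.02 -0.39]
side 249 203 off 0.115 r 0.105 a 0.58
side 250 203 off 0.114 r 0.107 a 0.567
side 251 203 off 0.115 r 0.111 a 0.564
side 252 203 off 0.115 r 0.113 a 0.557
side 253 203 off 0.113 r 0.115 a 0.542
side 249 204 off 0.116 r 0.105 a 0.561
side 250 204 off 0.115 r 0.107 a 0.55
side 251 204 off 0.117 r 0.111 a 0.551
side 252 204 off 0.118 r 0.115 a 0.548
side 253 204 off 0.115 r 0.115 a 0.527
side 249 205 off 0.12 r 0.106 a 0.555
side 250 205 off 0.119 r 0.108 a 0.54
side 251 205 off 0.121 r 0.112 a 0.543
side 252 205 off 0.121 r 0.115 a 0.537
side 253 205 off 0.115 r 0.113 a 0.506
side 249 206 off 0.122 r 0.106 a 0.537
side 250 206 off 0.121 r 0.108 a 0.526
side 251 206 off 0.121 r 0.111 a 0.521
side 252 206 off 0.124 r 0.116 a 0.527
side 253 206 off 0.126 r 0.12 a 0.5
[... 359 characters left out ...]
off 0.113 r 0.106 a 0.555
top 211 195 off 0.122 r 0.11 a 0.519
top 212 195 off 0.119 r 0.111 a 0.541
top 213 195 off 0.117 r 0.11 a 0.536
top 214 195 off 0.114 r 0.112 a 0.57
top 215 195 off 0.112 r 0.11 a 0.567
top 211 196 off 0.121 r 0.113 a 0.519
top 212 196 off 0.118 r 0.114 a 0.54
top 213 196 off 0.116 r 0.113 a 0.546
top 214 196 off 0.113 r 0.113 a 0.547
top 215 196 off 0.112 r 0.11 a 0.523
top 211 197 off 0.12 r 0.117 a 0.528
top 212 197 off 0.118 r 0.114 a 0.508
top 213 197 off 0.115 r 0.114 a 0.514
top 214 197 off 0.112 r 0.118 a 0.575
top 215 197 off 0.11 r 0.114 a 0.542
top 213 198 off 0.116 r 0.112 a 0.454
top 214 198 off 0.112 r 0.115 a 0.506
top 215 198 off 0.11 r 0.115 a 0.518
```

```bash
python3 -m pendant '{"slide":[[-0.0031,0,0.0009],[-0.0031,0,0.0009],[-0.0026,0,0.0007],[0,0,0],[0,0,0],[0,0,0],[0,0,0],[0,0,0],[0,0,0],[0,0,0]],"rot":[[0,0.03,0],[0,0.03,0],[0,0.025,0],[0,0,0],[0,0,0],[0,0,0],[0,0,0],[0,0,0],[0,0,0],[0,0,0]]}'
python3 look.py c; python3 go.py 0.5679 0.0460 0.193 -0.275 0.5
python3 - <<'E'
from h import *
cs=[]
for f,(x,y) in(("side0",(250,207)),("side_c",(250,207)),("top0",(213,196)),("top_c",(213,196))):
    im=cv2.imread(f"pics/{f}.png");cs.append(cv2.resize(im[y-12:y+12,x-16:x+16],(400,300),interpolation=cv2.INTER_NEAREST))
cv2.imwrite("pics/crop_d.png",np.vstack([np.hstack(cs[:2]),np.hstack(cs[2:])]))
th=-.277;ex=np.array([np.cos(th),np.sin(th),0]);ey=np.array([-np.sin(th),np.cos(th),0]);H=.5604*ex+.2*ey+[0,0,.088]
d=np.load("side_c_d.npy");m=ctrl.camera_model("side");V=np.linalg.inv(np.array(m["view"]));v,u=np.mgrid[:384,:512]
P=(np.stack([(u-m["cx"])/m["fx"]*d,(v-m["cy"])/m["fy"]*d,d],-1)@V[:3,:3].T+V[:3,3]).reshape(-1,3)-H
a=P@ex;b=P@ey;k=(a<-.06)&(a>-.17)&(abs(b)<.09)&(P[:,2]>.02)&(P[:,2]<.12);pf=np.polyfit(a[k],P[k,2],1);print("lid",k.sum(),np.arctan(-pf[0]),pf[1])
E
```

```text
time: 16.4
tool_pos: [0.623, 0.0305, 0.1921]
ee_rot: [-0.425, -3.08, -0.008]
force: [-3.8, -0.7, 12.2]
grip_width: 0.0176
grip_force: 62.0
side pointer_tip [(array([253.8, 206.5]), 0.92)]
side rider_mark [(array([267., 221.]), 0.57), (array([250.9, 209.4]), 0.46)]
top pointer_tip [(array([209.4, 199.2]), 0.74)]
top rider_mark [(array([209.6, 195.4]), 0.5)]
slide [0.0573 0.     0.001 ] rot [ 8.000e-04 -5.331e-01  3.000e-04]
q [0.04 0.29 0.29 1.61 0.01 0.32] p [0.623  0.0305 0.1921] F [-3.   0.3 12.1] w 0.0174 g 62.0 t 16.7
lid 1144 0.48696839080209026 0.005328842303843472
```

View pics/crop_d.png

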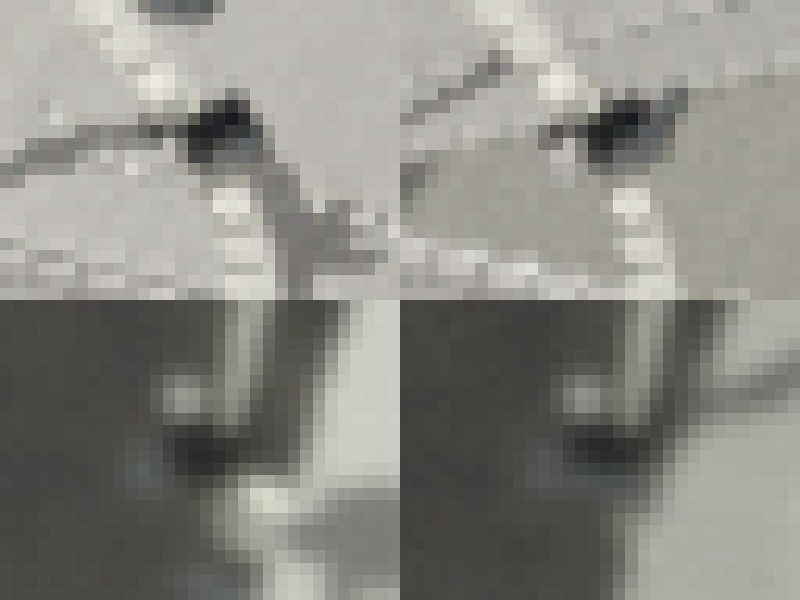

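View pics/crop_c.png

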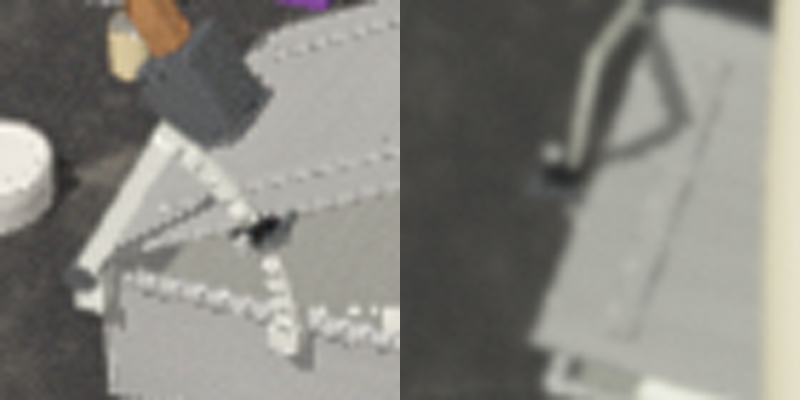

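```bash
python3 - <<'E'
from h import *
from scipy.optimize import least_squares as ls
th=-.277;ex=np.array([np.cos(th),np.sin(th),0]);ey=np.array([-np.sin(th),np.cos(th),0]);H=.5604*ex+.2*ey+[0,0,.088]
for f,c,a0 in(("side_d","side",0),("side_a_d","side",.45),("side_c_d","side",.5),("top_a_d","top",.45),("top_c_d","top",.5)):
    d=np.load(f+".npy");m=ctrl.camera_model(c);V=np.linalg.inv(np.array(m["view"]));v,u=np.mgrid[:384,:512]
    P=(np.stack([(u-m["cx"])/m["fx"]*d,(v-m["cy"])/m["fy"]*d,d],-1)@V[:3,:3].T+V[:3,3]).reshape(-1,3)-H
    a=P@ex;b=P@ey;z=P[:,2]
    k=(a<-.02)&(a>-.18)&(b<.095)&(b>-.095)&(abs(z*np.cos(a0)+a*np.sin(a0)-.004)<.012)&~((a>-.07)&(abs(b)<.04))
    q=ls(lambda p:z[k]*np.cos(p[0])+a[k]*np.sin(p[0])-p[1],[a0,.004],loss="soft_l1",f_scale=.001);print(f,k.sum(),q.x.round(4))
E
```

```text
side_d 1947 [-0.0034  0.0038]
side_a_d 1479 [0.4386 0.0043]
side_c_d 1365 [0.4894 0.0043]
top_a_d 1509 [0.4414 0.0036]
top_c_d 1614 [0.4902 0.0038]
```

```bash
python3 -m pendant '{"slide":[[-0.0018,0,0.0005],[-0.0018,0,0.0005],[0,0,0],[0,0,0],[0,0,0],[0,0,0],[0,0,0],[0,0,0],[0,0,0],[0,0,0]],"rot":[[0,0.017,0],[0,0.017,0],[0,0,0],[0,0,0],[0,0,0],[0,0,0],[0,0,0],[0,0,0],[0,0,0],[0,0,0]]}'
python3 look.py e
python3 - <<'E'
from h import *
from scipy.optimize import least_squares as ls
th=-.277;ex=np.array([np.cos(th),np.sin(th),0]);ey=np.array([-np.sin(th),np.cos(th),0]);H=.5604*ex+.2*ey+[0,0,.088]
for f,c,a0 in(("side_e_d","side",.52),("top_e_d","top",.52)):
    d=np.load(f+".npy");m=ctrl.camera_model(c);V=np.linalg.inv(np.array(m["view"]));v,u=np.mgrid[:384,:512]
    P=(np.stack([(u-m["cx"])/m["fx"]*d,(v-m["cy"])/m["fy"]*d,d],-1)@V[:3,:3].T+V[:3,3])-H
    a=(P@ex).ravel();b=(P@ey).ravel();z=P[...,2].ravel()
    k=(a<-.02)&(a>-.18)&(b<.095)&(b>-.095)&(abs(z*np.cos(a0)+a*np.sin(a0)-.004)<.012)&~((a>-.07)&(abs(b)<.04))
    q=ls(lambda p:z[k]*np.cos(p[0])+a[k]*np.sin(p[0])-p[1],[a0,.004],loss="soft_l1",f_scale=.001);print(f,k.sum(),q.x.round(4))
    if c=="side":
        A=q.x[0];r=[g for g in ctrl.regions_of(c,"lever") if P[g["region"]&(d>0)][:,2].max()>.08]
        for g in r:
            Q=P[g["region"]&(d>0)];s=-Q@ex*np.cos(A)+Q[:,2]*np.sin(A);n=Q@ex*np.sin(A)+Q[:,2]*np.cos(A);l=Q@ey
            k=(l>.012)&(l<.024)&(n>.005)&(n<.06)&(abs(s-.03)<.03)
            for lo in np.arange(.004,.052,.006):
                w=k&(n>=lo)&(n<lo+.006)
                if w.sum():print("n",lo.round(3),w.sum(),"front dist",s[w].min().round(4),s[w].max().round(4))
            # block top shoulder
E
python3 go.py 0.5679 0.0460 0.193 -0.275 0.5
```

```text
time: 17.7
tool_pos: [0.6261, 0.0297, 0.1909]
ee_rot: [-0.42, -3.046, -0.016]
force: [-4.1, 0.4, 13.6]
grip_width: 0.0174
grip_force: 62.1
side pointer_tip []
side rider_mark [(array([268.8, 224.1]), 0.65), (array([252.7, 205. ]), 0.61)]
top pointer_tip [(array([209.2, 195.3]), 0.6)]
top rider_mark [(array([208.3, 197.7]), 0.61)]
side_e_d 1321 [0.5063 0.0043]
n 0.01 15 front dist 0.0195 0.046
n 0.016 23 front dist 0.015 0.0458
n 0.022 23 front dist 0.0113 0.0492
n 0.028 24 front dist 0.0101 0.0469
n 0.034 24 front dist 0.0115 0.0465
n 0.04 22 front dist 0.0118 0.0469
n 0.046 25 front dist 0.012 0.0456
top_e_d 1667 [0.5061 0.0039]
slide [ 0.0605 -0.0001  0.0021] rot [ 1.100e-03 -5.678e-01  5.000e-04]
q [0.04 0.33 0.34 1.65 0.02 0.31] p [0.6261 0.0297 0.191 ] F [-4.   0.7 13.1] w 0.0169 g 62.1 t 18.05
```

```bash
python3 - <<'E'
from h import *
for f,(x,y),t in [(f"side{n}",(250,205),80) for n in("0","1","2","_a","_c","_e")]+[(f"top{n}",(213,196),40) for n in("0","_a","_c","_e")]:
    im=cv2.imread(f"pics/{f}.png");g=im.max(2).astype(float)[y-6:y+6,x-8:x+6];w=np.clip(60-g,0,None)
    yy,xx=np.mgrid[y-6:y+6,x-8:x+6];print(f,((xx*w).sum()/w.sum()).round(2),((yy*w).sum()/w.sum()).round(2),(w>0).sum())
s=ctrl.read_state();print(s["force"],s["ft_torque"])
th=-.277;ex=np.array([np.cos(th),np.sin(th),0]);ey=np.array([-np.sin(th),np.cos(th),0]);H=.5604*ex+.2*ey+[0,0,.088];A=.507
d=np.load("side_e_d.npy");m=ctrl.camera_model("side");V=np.linalg.inv(np.array(m["view"]));v,u=np.mgrid[:384,:512]
P=(np.stack([(u-m["cx"])/m["fx"]*d,(v-m["cy"])/m["fy"]*d,d],-1)@V[:3,:3].T+V[:3,3])-H
s=-P@ex*np.cos(A)+P[...,2]*np.sin(A);n=P@ex*np.sin(A)+P[...,2]*np.cos(A);l=P@ey
for lo,hi in((.013,.02),(.02,.027),(.027,.034),(.034,.04),(.04,.046)):
    k=(s>lo)&(s<hi)&(l>.006)&(l<.024)&(n>.02)&(n<.075);print("block top n",lo,np.sort(n[k])[-4:].round(4))
k=(n>.056)&(n<.095)&(abs(s-.03)<.03)&(l>.004)&(l<.014);q=np.polyfit(n[k],s[k],1);print("grip",k.sum(),q)
im=cv2.imread("pics/side_e.png")
cv2.imwrite("pics/crop_f.png",np.vstack([cv2.resize(im[140:220,215:295],(600,380),interpolation=cv2.INTER_CUBIC)]+[np.hstack([cv2.resize(cv2.imread(f"pics/{f}.png")[195:219,234:266],(300,218),interpolation=cv2.INTER_NEAREST) for f in("side0","side_e")])]))
E
```

```text
side0 250.86 204.54 12
side1 250.9 204.62 12
side2 250.81 204.62 12
side_a 250.94 204.56 12
side_c 250.5 204.74 10
side_e 250.51 204.62 10
top0 212.69 195.81 16
top_a 212.78 195.78 17
top_c 212.92 195.33 13
top_e 212.99 195.09 10
[-4.02013348  0.71540864 13.09706966] [0.17283688 1.49657123 0.00450173]
block top n 0.013 [0.0539 0.0591 0.0692 0.0715]
block top n 0.02 [0.0671 0.0681 0.0706 0.0742]
block top n 0.027 [0.0727 0.0728 0.0739 0.075 ]
block top n 0.034 [0.0488 0.052  0.0537 0.0542]
block top n 0.04 [0.0529 0.0533 0.0541 0.055 ]
grip 75 [-0.05248877  0.03119347]
```

View pics/crop_f.png

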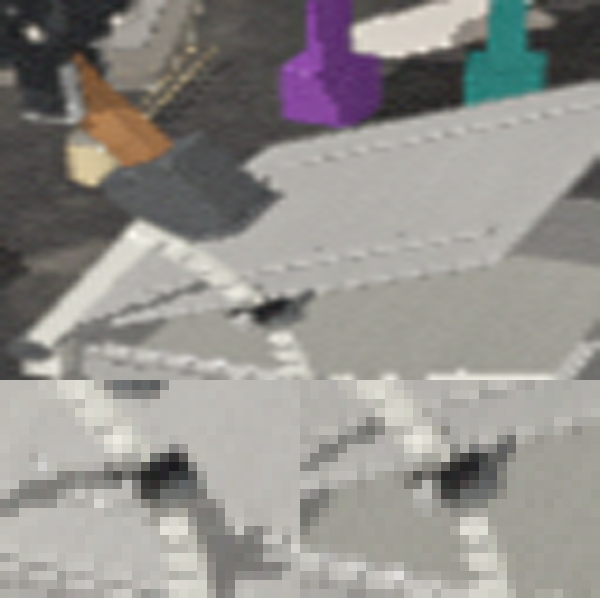

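```bash
python3 -c "
from plant import ctrl
print(ctrl.finish_job())"
```

```text
the job is handed in; nothing more can be done
None
```

I handed the job in at about 18 s with the lever home on the stub and still gripped at about 62 N. The lid was held at about 0.51 rad, against a rider mark I measured at 0.50–0.54 rad, so the gap should be under about 5 mm. I saw no verdict; the hand-in only confirmed receipt.

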